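Load the UV steriliser at the admissions desk

ROBOT

A 6-joint arm with a two-finger parallel gripper is mounted at the origin on the work surface. World frame = base frame: x ahead of the robot, y to its left, z up, the work surface at z = 0. Lengths are in m, angles in rad, forces in N, time in s.
With the tool pointing down it reaches from about 0.3 to 0.775 m from the base axis. Payload 14.6 kg.
Tool frame: the origin (TCP) lies between the finger pads; the fingertips stand 19 mm ahead of it and the grasp point (between the pads) is the TCP (ctrl.finger_overhang is the distance from the TCP to the fingertips, in m); z points along the fingers, y is the direction in which the jaws open and shut (so a half turn about z gives the same grasp; the last joint's range is limited). The gripper opens to 94 mm and grips with 3 to 60 N. Pads are 16 mm wide; open, the fingers measure 119 mm over their backs; the gripper's body (75 mm by 177 mm) begins 78 mm behind the grasp point.
Start: joints at [-1.396, 0.3, 1.521, -0, 1.321, -0.067], TCP at [0.132, -0.534, 0.224] pointing down, gripper open.
Joint ranges: [-3.03, 3.03], [-0.79, 2.21], [0.23, 2.52], [-1.04, 4.18], [0, 3.07], [-2.55, 2.55]. Speed limits (rad/s): [2.22, 2.22, 2.57, 3.14, 3.14, 3.14].

INTERFACE

Orientations are given as [roll, pitch, yaw] about the fixed x, y, z axes, in that order (R = Rz(yaw) Ry(pitch) Rx(roll)).
In Python, from station import ctrl gives the robot as it stands.
- The arm moves only by the tool send_rows, never from a script. Its argument "series" is a list of rows, each a list of 7 numbers: the turn, a rotation vector about the tool's x, y, z in degrees, then the shift along the tool's x, y, z in m, then the gripper's target within -1 to 1 (fully open at 1, half-way at 0, shut at -1). A call has 1 to 8 rows; each row is the pose to reach, as a shift and turn from the pose commanded when the call began, along the tool's axes at that moment; what a row does not reach only later rows make up. A row lasts 1/10 s, in which the tool goes at most 50 mm and 8.59 degrees, less where a joint would pass 70% of its speed; a pose out of reach is approached as far as the arm can. A call with a gripper value outside its range is refused whole. The fingers move at their own pace and stop on an object; "force" is the grip in N (left out, the last holds). Time passes only in rows, so rows that repeat a pose let the fingers close. It gives the time, the measured TCP pose, the force and the opening at its end, in the units of the state.
- ctrl.get_obs(): the state, without advancing time (a new reading comes with each control period).
- ctrl.camera(name): name is "scene" or "top" or "wrist"; returns a dict with "pixels" (400x640x3 uint8, red, green, blue), "z_map" (400x640 float32, m along the optical axis (not along the pixel's ray), 0 where there is no reading), "fov_y" (degrees; the focal length in pixels is half the picture's height over the tangent of half this angle, whatever the lens; pixels are square), "cx", "cy" (the principal point, pixels), "R" (3x3) and "t" (3): a world point X has camera coordinates R X + t. Camera axes: x right, y down, z forward; pixel columns grow to the right and rows downward; lengths in m; the calibration is good to about 2 mm. A picture is of the moment at which its call begins.
- ctrl.hand_in(): hands the job in, once; it reports no verdict.
The state is a dict: "time_s": time; "qpos": joint angles; "joint_vel": joint speeds; "tau": joint torques, N m; "ee_pos": TCP position; "eef_rot": TCP orientation; "force": force on the tool from outside, world axes, zero at the start; "moment": the same for the moment, N m; "grip_width": finger opening in m.
Only numpy, scipy, OpenCV 4.12 (cv2) and the standard library are available. Lean on these libraries where they do the work, as an engineer would, in place of code of your own. Each camera call takes 0.05 s, during which the arm holds its last target.

TASK

Disinfect the cordless handset: flip the blue-handled switch off so the UV steriliser is dark, then lay the handset lengthwise in the steriliser's two saddles, keypad up, and let go, without dropping it. Then flip the blue switch fully back on; leave the yellow switch on throughout and do not shove the other things about.

Things in the scene. Friction and masses are not known exactly. Their poses are not given: they have to be found in the camera images.
- blue_switch: white bench switch box, 110 (x) x 80 (y) x 50 (z) mm, blue stripe round it, fixed. Origin: centre of its underside. On top a steel lever with a blue T-handle, hinged about an axis along the box's y, 50 mm above the origin. Green patch at the +x end of the top marks on, red patch at the -x end off. It feeds the UV steriliser
- blue_lever (a joint): hinge angle of the blue lever in rad: 0 = off (leaning 0.5 rad from vertical to the box's -x, red), 1.0 = on (leaning 0.5 rad to its +x, green). Over-centre: the heavy handle (0.29 kg) keeps it at its end; 1 to 3 N across the handle moves it, and once some 0.15 rad past the upright (0.5) it falls to the other end by itself. It starts on
- blue_lever_grip (a point): centre of the blue T-handle, a round bar 56 mm long and 22 mm thick parallel to the switch box's y, on a 16 mm stem 80 mm from the hinge; so it stands 120 mm above the desk at either end of its swing (38 mm to the box's +x when on, 38 mm to its -x when off) and 130 mm upright
- yellow_switch: white bench switch box, 110 (x) x 80 (y) x 50 (z) mm, yellow stripe round it, fixed. Origin: centre of its underside. On top a steel lever with a yellow T-handle, hinged about an axis along the box's y, 50 mm above the origin. Green patch at the +x end of the top marks on, red patch at the -x end off. It feeds other equipment; not to be touched
- yellow_lever (a joint): hinge angle of the yellow lever in rad: 0 = off (leaning 0.5 rad from vertical to the box's -x, red), 1.0 = on (leaning 0.5 rad to its +x, green). Over-centre: the heavy handle (0.29 kg) keeps it at its end; 1 to 3 N across the handle moves it, and once some 0.15 rad past the upright (0.5) it falls to the other end by itself. It starts on
- yellow_lever_grip (a point): centre of the yellow T-handle, a round bar 56 mm long and 22 mm thick parallel to the switch box's y, on a 16 mm stem 80 mm from the hinge; so it stands 120 mm above the desk at either end of its swing (38 mm to the box's +x when on, 38 mm to its -x when off) and 130 mm upright
- steriliser: white open-topped UV steriliser, 230 (x) x 150 (y) x 36 (z) mm, fixed, violet tube along each long side. Origin: centre of its underside. Well 206 x 126 mm, floor at z = 12 mm. Two grey U-shaped saddles stand across it at x = -50 and +50 mm, each 16 mm thick, seat at z = 26 mm, ears up to z = 50 mm with 64 mm between them in y. Between the saddles there is room for fingers
- cradle (a point): point midway between the two saddles of the steriliser, at seat height (26 mm above the desk); axes as the steriliser's: x along the length of the well, z up
- handset: black cordless telephone handset, a bar 160 (x) x 50 (y) x 28 (z) mm, about 170 g, loose, lying flat on the desk. Origin: centre of its underside (the back); z points out of the face with the white keypad and the screen
- roll_big: bystander: white label roll standing on its end, 90 mm diameter, 75 mm high; origin under its centre
- roll_small: bystander: white label roll standing on its end, 84 mm diameter, 40 mm high; origin under its centre
- sanitiser: bystander: white bottle with blue cap and label, 60 mm diameter, 150 mm high; origin under its centre
- glove_box: bystander: blue glove carton 120 x 230 x 75 mm high; origin under its centre
- stapler: bystander: red stapler 140 mm long along x, 35 mm wide, about 50 mm high; origin under its centre
- mug: bystander: white mug 80 mm diameter, 90 mm high, handle at +y; origin under its centre
Mind the look-alikes: they are no part of the job. Leave any pink look-alike of the handset alone.

How it is judged:
On the way, in this order (a step that is already met when the one before it is completed fails the run):
1. the blue switch is off, the handset not yet in the steriliser (value of joint blue_lever below 0.08 rad and horizontal distance between handset and cradle above 0.12 m), for 0.2 s.
2. the handset lies in the saddles, keypad up and released, while the blue switch is off (x of handset in the frame of cradle between -0.022 and 0.022 m and y of handset in the frame of cradle between -0.013 and 0.013 m and z of handset in the frame of cradle between -0.004 and 0.005 m and angle between the x axis of handset and the x axis of cradle, either way round below 0.25 rad and angle between handset's own z axis and vertical below 0.12 rad and linear speed of handset below 0.02 m/s and contact force between the fingers and handset below 0.2 N and value of joint blue_lever below 0.08 rad), for 0.2 s.
3. the blue switch is back on (value of joint blue_lever above 0.92 rad), for 0.2 s.
At the end, for the whole second after the job is handed in: Handset released and still on both saddles: within 22 mm lengthwise and 13 mm sideways of the cradle point, back within 5 mm of the seats, aligned within 0.25 rad (either way round), keypad up within 0.12 rad. Blue lever on again (above 0.92 rad), yellow lever on (above 0.92 rad) (x of handset in the frame of cradle between -0.022 and 0.022 m and y of handset in the frame of cradle between -0.013 and 0.013 m and z of handset in the frame of cradle between -0.004 and 0.005 m and angle between the x axis of handset and the x axis of cradle, either way round below 0.25 rad and angle between handset's own z axis and vertical below 0.12 rad and linear speed of handset below 0.02 m/s and contact force between the fingers and handset below 0.2 N and value of joint each of blue_lever, yellow_lever above 0.92 rad); the robot touches nothing.
It fails at once if the yellow lever is moved out of its on detent (below 0.8 rad) (value of joint yellow_lever below 0.8 rad).
It fails at once if the handset is held in or over the steriliser while the blue switch is not off (horizontal distance between handset and cradle below 0.06 m and value of joint blue_lever above 0.5 rad and contact force between the fingers and handset above 0.5 N).
It fails at once if the handset is dropped or thrown (over 0.8 m/s while not held) (linear speed of handset above 0.8 m/s and contact force between the fingers and handset below 0.1 N).
It fails at once if a bystander is shoved more than 40 mm (distance of any of roll_big, roll_small, sanitiser, glove_box, stapler, mug from where it was at the start of the episode above 0.04 m).
It also fails if it takes over 64 s, if anything falls off the work surface, if the arm or the gripper's body presses on something with over 40 N, if the wrist force passes 120 N, or if a joint passes its speed limit or range.

## Working session

There is one attempt and no reset: what is moved stays moved. The work goes in short steps, Python scripts to look and compute and a tool call to move; the robot and the scene stay as the last step left them, time stands still between calls to the robot, and variables do not carry over. Pictures are saved under pics/ and viewed, and the job is handed in when it is done.

Besides the shell and the picture viewer there is one more tool, called after "Call:" by a JSON object that holds its "api" and its "payload", one argument or row to a line. send_rows: Moves the arm, as the interface text tells. Its arguments: {"type":"object","properties":{"series":{"type":"array"},"force":{"type":"number"}},"required":["series"]}

```bash
ls; mkdir -p pics
python3 - <<'E'
from station import ctrl
import cv2,numpy as np
for n in["scene","top","wrist"]:
    c=ctrl.camera(n); cv2.imwrite(f"pics/{n}0.png",c["pixels"][:,:,::-1]); np.savez(f"{n}0.npz",**c)
    print(n,c["fov_y"],c["cx"],c["cy"],np.round(c["R"],3).tolist(),np.round(c["t"],3), (-c["R"].T@c["t"]).round(3))
print(ctrl.get_obs())
E
```

```text
pics
scene 44.919956490436675 313.30848308948396 197.32381311577484 [[-0.354, 0.935, 0.014], [0.708, 0.278, -0.649], [-0.611, -0.219, -0.761]] [ 0.223 -0.322  1.872] [1.45  0.291 1.212]
top 50.21007586075029 321.2911795872617 204.70303795837998 [[-0.004, -1.0, 0.005], [-0.992, 0.004, -0.123], [0.123, -0.005, -0.992]] [-0.032  0.54   1.224] [ 0.385 -0.028  1.281]
wrist 64.82487235177321 318.2041588975598 200.84352550589574 [[0.239, -0.971, -0.001], [-0.934, -0.231, 0.274], [-0.266, -0.064, -0.962]] [-0.549 -0.028  0.393] [ 0.21  -0.514  0.384]
{'time_s': 0.15, 'qpos': array([-1.39557266e+00,  3.00325265e-01,  1.52141520e+00, -1.36270726e-05,
        1.32069542e+00, -6.66128339e-02]), 'joint_vel': array([ 1.81793566e-05, -2.21042086e-03, -2.59167903e-03, -9.50151884e-04,
        7.33629161e-04, -3.77483264e-04]), 'tau': array([ 2.26349497e-03, -5.31959581e+01, -3.52819276e+01,  7.08678807e-02,
        2.35914323e-02, -6.49982348e-05]), 'ee_pos': array([ 0.131674  , -0.53382631,  0.22403649]), 'eef_rot': array([-3.14075041e+00, -4.29576825e-05,  2.41839859e-01]), 'force': array([-0.34575085, -0.11766951, -0.02135442]), 'moment': array([ 0.04353848, -0.00421834, -0.03684449]), 'grip_width': 0.09383849973833096}
```

View pics/top0.png

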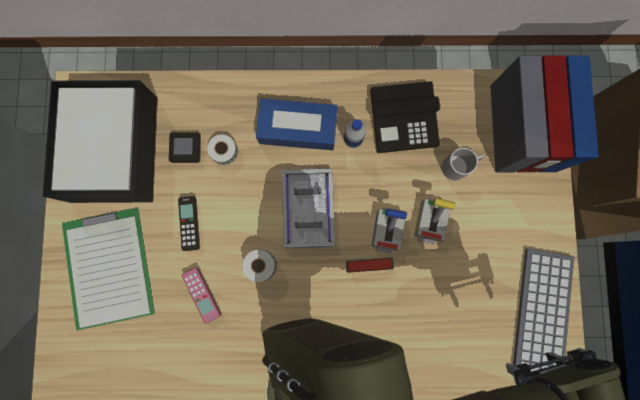

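View pics/scene0.png

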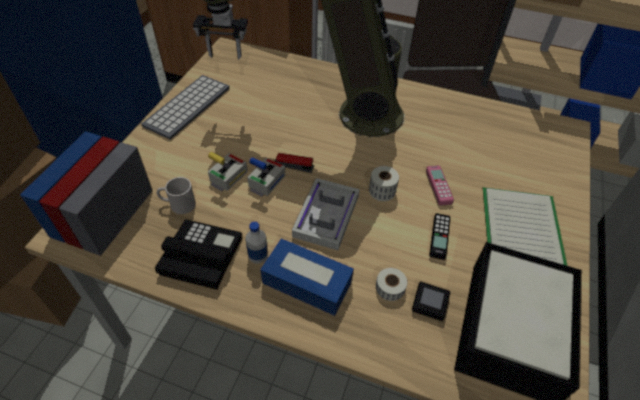

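The top view shows the black handset at (189,222) and a pink look-alike at (201,294). The small black box at (184,146) is not handset-shaped. The steriliser is at (309,208), the blue switch at (391,228) and the yellow switch at (433,220). The black one with the white keypad fits the description, so I'll enlarge it to confirm and then measure.

```bash
cat > h.py <<'E'
import numpy as np,cv2
def load(n): return dict(np.load(n))
def f(c): return 200/np.tan(np.radians(float(c["fov_y"]))/2)
def ray(c,uv,z):
    uv=np.atleast_2d(np.asarray(uv,float)); F=f(c)
    d=np.c_[(uv[:,0]-c["cx"])/F,(uv[:,1]-c["cy"])/F,np.ones(len(uv))]@c["R"]
    o=-c["R"].T@c["t"]; return o+d*((z-o[2])/d[:,2])[:,None]
def proj(c,X):
    p=np.atleast_2d(X)@c["R"].T+c["t"]; return np.c_[p[:,0]/p[:,2]*f(c)+c["cx"],p[:,1]/p[:,2]*f(c)+c["cy"]]
def cloud(c):
    F=f(c);v,u=np.mgrid[0:400,0:640];z=c["z_map"]
    P=np.stack([(u-c["cx"])/F*z,(v-c["cy"])/F*z,z],-1)-c["t"]
    return P@c["R"]
E
python3 - <<'E'
from h import *
c=load("top0.npz");im=c["pixels"][:,:,::-1]
a=cv2.resize(im[150:340,150:240],None,fx=3,fy=3,interpolation=2)
b=cv2.resize(im[150:280,270:465],None,fx=2.3,fy=2.3,interpolation=2)
o=np.zeros((570,800,3),np.uint8);o[:570,:270]=a;o[:b.shape[0],290:290+b.shape[1]]=b
cv2.imwrite("pics/crop1.png",o)
P=cloud(c)
hsv=cv2.cvtColor(np.ascontiguousarray(im),cv2.COLOR_BGR2HSV)
# handset: height 15..45mm in region
m=np.zeros((400,640),bool);m[185:260,165:215]=1
s=m&(P[...,2]>.012)&(P[...,2]<.05)
r=cv2.minAreaRect(np.argwhere(s)[:,::-1].astype(np.float32));print("handset px",r,np.median(P[s][:,2]))
print("hs box",ray(c,cv2.boxPoints(r),.028).round(4).tolist(), ray(c,[r[0]],.028))
# sterilizer
m[:]=0;m[155:262,270:345]=1
s=m&(P[...,2]>.028)&(P[...,2]<.046)
Q=P[s][:,:2].astype(np.float32);r=cv2.minAreaRect(Q);print("ster",r)
s2=m&(P[...,2]>.046)&(P[...,2]<.06);print("ears",cv2.minAreaRect(P[s2][:,:2].astype(np.float32)),s2.sum())
for nm,lo,hi in[("blue",100,130),("yellow",20,35)]:
    m[:]=0;m[190:260,370:460]=1
    s=m&(hsv[...,0]>=lo)&(hsv[...,0]<=hi)&(hsv[...,1]>120)&(hsv[...,2]>60)
    t=s&(P[...,2]>.1)
    print(nm,t.sum(),P[t].mean(0) if t.any() else 0, cv2.minAreaRect(np.argwhere(t)[:,::-1].astype(np.float32)))
for nm,u0,u1 in[("bbox",370,410),("ybox",412,460)]:
    m[:]=0;m[190:262,u0:u1]=1
    s=m&(P[...,2]>.042)&(P[...,2]<.058);print(nm,s.sum(),cv2.minAreaRect(P[s][:,:2].astype(np.float32)))
E
```

```text
handset px ((188.53298950195312, 222.96192932128906), (54.00526428222656, 18.025503158569336), 85.91438293457031) 0.027487740113163003
hs box [[0.5659, 0.3912, 0.028], [0.5695, 0.3382, 0.028], [0.4107, 0.3219, 0.028], [0.4072, 0.3741, 0.028]] [[0.48769207 0.35628575 0.028     ]]
ster ((0.512575626373291, 0.022217348217964172), (0.26908934116363525, 0.18435215950012207), 1.545821189880371)
ears ((0.48011308908462524, 0.023833461105823517), (0.11317451298236847, 0.24282844364643097), 70.27861785888672) 53
blue 125 [ 0.50292619 -0.23521568  0.12893062] ((395.5961608886719, 213.51922607421875), (19.807729721069336, 6.275716304779053), 11.309932708740234)
yellow 156 [ 0.53036176 -0.3677733   0.12816704] ((444.0294494628906, 203.38238525390625), (21.10059928894043, 7.518604278564453), 14.03624439239502)
bbox 847 ((0.4441241919994354, -0.22705528140068054), (0.0809110775589943, 0.15548017621040344), 79.88070678710938)
ybox 870 ((0.4943758249282837, -0.3609343469142914), (0.0808536633849144, 0.10945697128772736), 76.2546615600586)
```

View pics/crop1.png

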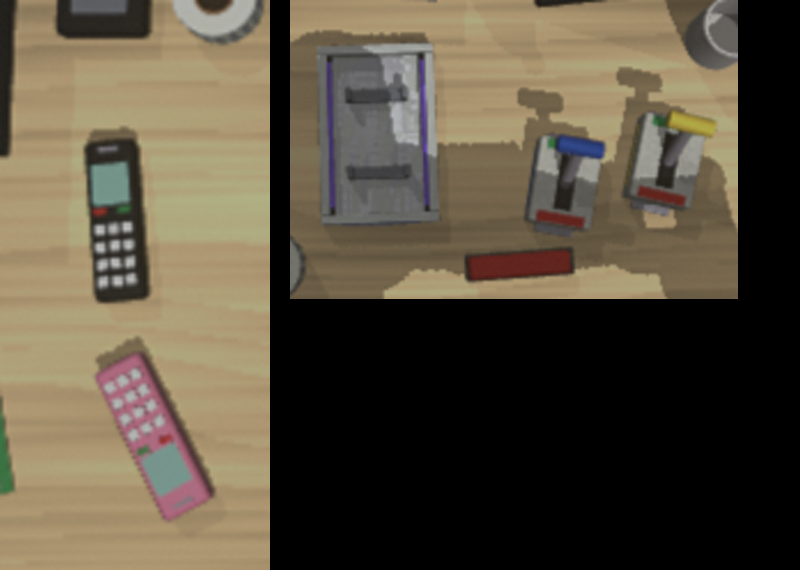

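The enlarged crop confirms it: the black handset has its screen towards +x and its keypad up, and the pink one is separate. The steriliser and box rectangles picked up stray depth pixels, so I'll refine them.

Run:
```python
from h import *
c=load("top0.npz");im=np.ascontiguousarray(c["pixels"][:,:,::-1]);P=cloud(c)
hsv=cv2.cvtColor(im,cv2.COLOR_BGR2HSV)
def big(s):
    n,l,st,_=cv2.connectedComponentsWithStats(s.astype(np.uint8),connectivity=4)
    return l==1+np.argmax(st[1:,4])
def rectpx(s,z,nm):
    cs,_=cv2.findContours(s.astype(np.uint8),0,2)
    r=cv2.minAreaRect(max(cs,key=cv2.contourArea).astype(np.float32))
    B=ray(c,cv2.boxPoints(r),z)[:,:2]
    e=B[1]-B[0],B[2]-B[1]; L=max(e,key=np.linalg.norm)
    a=np.degrees(np.arctan2(L[1],L[0])); a=(a+90)%180-90
    print(nm,"c",B.mean(0).round(4),"size",[round(np.linalg.norm(x),4) for x in e],"yaw",a.round(2),"px",np.round(r[0],1))
Z=P[...,2]
def reg(u0,u1,v0,v1):
    m=np.zeros((400,640),bool);m[v0:v1,u0:u1]=1;return m
rectpx(big(reg(165,215,185,260)&(hsv[...,2]<75)),.028,"hs dark")
rectpx(big(reg(165,215,185,260)&(Z>.014)),.028,"hs depth")
rectpx(big(reg(270,345,158,262)&(Z>.025)&(Z<.047)),.036,"ster depth")
vi=reg(270,345,158,262)&(hsv[...,0]>110)&(hsv[...,0]<150)&(hsv[...,1]>70)
n,l,st,ce=cv2.connectedComponentsWithStats(vi.astype(np.uint8))
for i in range(1,n):
    if st[i,4]>30: rectpx(l==i,.03,"tube")
rectpx(big(reg(370,410,190,262)&(Z>.044)&(Z<.06)),.05,"bbox")
rectpx(big(reg(412,460,190,250)&(Z>.044)&(Z<.06)),.05,"ybox")
for nm,lo,hi in[("blue",100,130),("yellow",20,35)]:
    s=reg(370,460,190,260)&(hsv[...,0]>=lo)&(hsv[...,0]<=hi)&(hsv[...,1]>120)&(hsv[...,2]>60)&(Z>.1)
    rectpx(big(s),.125,nm)
# saddles: dark grey inside well
m=reg(292,328,178,240)
s=m&(Z>.03)
n,l,st,ce=cv2.connectedComponentsWithStats(s.astype(np.uint8))
for i in range(1,n):
    if st[i,4]>3: print("saddle bits",st[i],P[l==i].mean(0).round(4),P[l==i][:,2].max().round(4))
```

```text
hs dark c [0.4884 0.3567] size [np.float64(0.0513), np.float64(0.159)] yaw 5.86 px [188.4 222.9]
hs depth c [0.4883 0.3566] size [np.float64(0.0532), np.float64(0.1597)] yaw 5.59 px [188.4 223. ]
ster depth c [0.5315 0.006 ] size [np.float64(0.1525), np.float64(0.2314)] yaw 1.45 px [307.7 207.8]
tube c [0.53   0.0661] size [np.float64(0.0065), np.float64(0.1872)] yaw 1.69 px [287.4 208.5]
tube c [ 0.5326 -0.0537] size [np.float64(0.0061), np.float64(0.1874)] yaw 1.82 px [328.  207.5]
bbox c [ 0.4668 -0.2304] size [np.float64(0.11), np.float64(0.0804)] yaw -10.08 px [389.4 228.9]
ybox c [ 0.4942 -0.3598] size [np.float64(0.1109), np.float64(0.0807)] yaw -13.08 px [433.8 219.2]
blue c [ 0.5034 -0.236 ] size [np.float64(0.0173), np.float64(0.0539)] yaw 78.37 px [395.6 213.5]
yellow c [ 0.5307 -0.3692] size [np.float64(0.0209), np.float64(0.0574)] yaw 75.53 px [444.  203.4]
saddle bits [327 178   1   6   6] [ 0.6122 -0.0513  0.0319] 0.0338
saddle bits [318 187   3   6  13] [ 0.5829 -0.0286  0.0487] 0.0522
saddle bits [294 188   3   6  18] [0.5692 0.0388 0.1157] 1.2813
saddle bits [319 221   4   6  14] [ 0.4827 -0.0315  0.0471] 0.0546
saddle bits [295 222   3   6  18] [0.4804 0.0394 0.0482] 0.0543
```

```bash
cat > go.py <<'E'
import sys,numpy as np
from scipy.spatial.transform import Rotation as R
from station import ctrl
o=ctrl.get_obs();x,y,z,yaw=map(float,sys.argv[1:5])
R0=R.from_euler('xyz',o["eef_rot"]);R1=R.from_euler('xyz',[np.pi,0,np.radians(yaw)])
print("t",o["time_s"],"pos",o["ee_pos"].round(4),"rot",np.degrees(o["eef_rot"]).round(2),"q",o["qpos"].round(2),"F",o["force"].round(2),"w",round(o["grip_width"],4))
print("turn",(R0.inv()*R1).as_rotvec(degrees=True).round(2),"shift",R0.inv().apply(np.array([x,y,z])-o["ee_pos"]).round(4))
E
python3 go.py .5406 -.2435 .224 -10.1
```

```text
t 0.15 pos [ 0.1317 -0.5338  0.224 ] rot [-179.95   -0.     13.86] q [-1.4   0.3   1.52 -0.    1.32 -0.07] F [-0.35 -0.12 -0.02] w 0.0938
turn [-5.000e-02  1.000e-02  2.396e+01] shift [ 4.666e-01 -1.839e-01  2.000e-04]
```

Call:
{"api": "send_rows", "payload": {
  "series": [
    [0, 0, 24, 0.467, -0.184, 0, -1],
    [0, 0, 24, 0.467, -0.184, 0, -1],
    [0, 0, 24, 0.467, -0.184, 0, -1],
    [0, 0, 24, 0.467, -0.184, 0, -1],
    [0, 0, 24, 0.467, -0.184, 0, -1],
    [0, 0, 24, 0.467, -0.184, 0, -1],
    [0, 0, 24, 0.467, -0.184, 0, -1],
    [0, 0, 24, 0.467, -0.184, 0, -1]
  ]
}}

```text
time_s: 0.95
ee_pos: [0.4507, -0.3072, 0.2244]
eef_rot: [3.142, 0.0, -0.177]
force: [0.9, -0.5, -0.1]
grip_width: 0.0337
```

```bash
python3 go.py .5406 -.2435 .224 -10.1
```

```text
t 0.95 pos [ 0.4507 -0.3072  0.2244] rot [ 1.800e+02  1.000e-02 -1.015e+01] q [-0.67  0.29  1.53 -0.    1.32  1.08] F [ 0.93 -0.49 -0.07] w 0.0337
turn [ 0.    0.01 -0.05] shift [ 0.0773 -0.0785  0.0004]
```

Call:
{"api": "send_rows", "payload": {
  "series": [
    [0, 0, 0, 0.07, -0.071, 0, -1],
    [0, 0, 0, 0.07, -0.071, 0, -1],
    [0, 0, 0, 0.07, -0.071, 0, -1],
    [0, 0, 0, 0.07, -0.071, 0, -1]
  ]
}}

```text
time_s: 1.35
ee_pos: [0.531, -0.2505, 0.2238]
eef_rot: [-3.141, 0.001, -0.175]
force: [-1.2, -0.1, -0.5]
grip_width: 0.0022
```

```bash
python3 go.py .5406 -.2435 .126 -10.1
```

```text
t 1.35 pos [ 0.531  -0.2505  0.2238] rot [-1.7999e+02  7.0000e-02 -1.0040e+01] q [-0.5   0.38  1.41 -0.    1.35  1.24] F [-1.18 -0.1  -0.5 ] w 0.0022
turn [-0.01  0.07  0.06] shift [ 0.0084 -0.0086  0.0978]
```

Call:
{"api": "send_rows", "payload": {
  "series": [
    [0, 0, 0, 0.01, -0.008, 0, -1],
    [0, 0, 0, 0.01, -0.008, 0.03, -1],
    [0, 0, 0, 0.01, -0.008, 0.065, -1],
    [0, 0, 0, 0.01, -0.008, 0.098, -1],
    [0, 0, 0, 0.01, -0.008, 0.098, -1],
    [0, 0, 0, 0.01, -0.008, 0.098, -1]
  ]
}}

```text
time_s: 1.95
ee_pos: [0.5421, -0.2457, 0.1275]
eef_rot: [3.141, -0.0, -0.178]
force: [0.6, -0.5, 0.1]
grip_width: 0.0006
```

```bash
python3 go.py .448 -.2271 .126 -10.1;python3 - <<'E'
from h import *
from station import ctrl
o=[]
for n in["top","scene"]:
    c=ctrl.camera(n);im=c["pixels"][:,:,::-1]
    a=im[130:290,330:490] if n=="top" else im[90:250,170:330]
    o.append(cv2.resize(a,(400,400),interpolation=2))
cv2.imwrite("pics/pre.png",np.hstack(o))
E
```

```text
t 1.95 pos [ 0.5421 -0.2457  0.1275] rot [ 1.7999e+02 -2.0000e-02 -1.0210e+01] q [-0.49  0.49  1.49 -0.    1.16  1.26] F [ 0.64 -0.53  0.11] w 0.0006
turn [ 0.01 -0.02 -0.11] shift [-0.0959 -0.0017  0.0014]
```

View pics/pre.png

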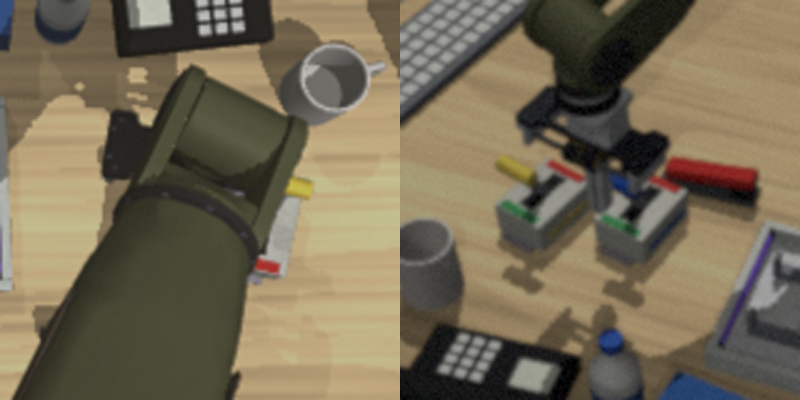

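The closed fingers, at about (598,185) in the right half, stand on the +x side of the blue handle and clear of the yellow one. Now I'll push the lever off.

Call:
{"api": "send_rows", "payload": {
  "series": [
    [0, 0, 0, -0.014, -0.002, 0.001, -1],
    [0, 0, 0, -0.028, -0.002, 0.001, -1],
    [0, 0, 0, -0.042, -0.002, 0.001, -1],
    [0, 0, 0, -0.056, -0.002, 0.001, -1],
    [0, 0, 0, -0.07, -0.002, 0.001, -1],
    [0, 0, 0, -0.084, -0.002, 0.001, -1],
    [0, 0, 0, -0.093, -0.002, 0.001, -1],
    [0, 0, 0, -0.093, -0.002, 0.001, -1]
  ]
}}

```text
time_s: 2.85
ee_pos: [0.4514, -0.2273, 0.1274]
eef_rot: [3.14, -0.005, -0.178]
force: [2.0, -1.5, 2.3]
grip_width: 0.0005
```

```bash
python3 go.py .448 -.2271 .224 -10.1
```

```text
t 2.85 pos [ 0.4514 -0.2273  0.1274] rot [179.92  -0.26 -10.17] q [-0.54  0.3   1.76  0.    1.08  1.21] F [ 1.97 -1.53  2.3 ] w 0.0005
turn [ 0.08 -0.26 -0.07] shift [-0.003   0.0005 -0.0966]
```

Call:
{"api": "send_rows", "payload": {
  "series": [
    [0, 0, 0, 0.012, 0, 0, -1],
    [0, 0, 0, 0.012, 0, -0.03, -1],
    [0, 0, 0, 0.012, 0, -0.07, -1],
    [0, 0, 0, 0.012, 0, -0.1, -1],
    [0, 0, 0, 0.012, 0, -0.1, -1]
  ]
}}

```text
time_s: 3.35
ee_pos: [0.4641, -0.2297, 0.2305]
eef_rot: [3.139, -0.007, -0.177]
force: [-0.7, 0.8, -0.8]
grip_width: 0.0001
```

```bash
python3 go.py .4884 .3567 .22 5.7
```

```text
t 3.35 pos [ 0.4641 -0.2297  0.2305] rot [179.84  -0.43 -10.15] q [-0.53  0.22  1.61 -0.    1.31  1.22] F [-0.73  0.78 -0.8 ] w 0.0001
turn [  0.22  -0.4  -15.85] shift [-0.0794 -0.5815  0.0083]
```

Call:
{"api": "send_rows", "payload": {
  "series": [
    [0, 0, -16, -0.08, -0.58, 0.008, 0.5],
    [0, 0, -16, -0.08, -0.58, 0.008, 0.7],
    [0, 0, -16, -0.08, -0.58, 0.008, 0.9],
    [0, 0, -16, -0.08, -0.58, 0.008, 0.9],
    [0, 0, -16, -0.08, -0.58, 0.008, 0.9],
    [0, 0, -16, -0.08, -0.58, 0.008, 0.9],
    [0, 0, -16, -0.08, -0.58, 0.008, 0.9],
    [0, 0, -16, -0.08, -0.58, 0.008, 0.9]
  ]
}}

```text
time_s: 4.15
ee_pos: [0.4783, 0.1729, 0.2201]
eef_rot: [-3.142, -0.0, 0.102]
force: [0.4, 0.0, 0.6]
grip_width: 0.0611
```

```bash
python3 go.py .4884 .3567 .22 5.7;python3 - <<'E'
from h import *
from station import ctrl
c=ctrl.camera("top");P=cloud(c);im=np.ascontiguousarray(c["pixels"][:,:,::-1])
cv2.imwrite("pics/top_off.png",cv2.resize(im[150:280,270:465],None,fx=3,fy=3,interpolation=2))
hsv=cv2.cvtColor(im,cv2.COLOR_BGR2HSV)
for nm,lo,hi in[("blue",100,130),("yellow",20,35)]:
    s=(hsv[...,0]>=lo)&(hsv[...,0]<=hi)&(hsv[...,1]>120)&(hsv[...,2]>60)&(P[...,2]>.09);s[:190]=0;s[270:]=0;s[:,:365]=0;s[:,460:]=0
    print(nm,s.sum(),P[s].mean(0))
E
```

```text
t 4.15 pos [0.4783 0.1729 0.2201] rot [-1.80e+02 -3.00e-02  5.85e+00] q [ 0.27  0.21  1.64 -0.    1.29  1.74] F [0.35 0.01 0.58] w 0.0611
turn [-0.   -0.03  0.15] shift [ 2.870e-02 -1.818e-01  1.000e-04]
blue 124 [ 0.42826921 -0.22219834  0.12922994]
yellow 156 [ 0.53031922 -0.36766706  0.12850422]
```

View pics/top_off.png

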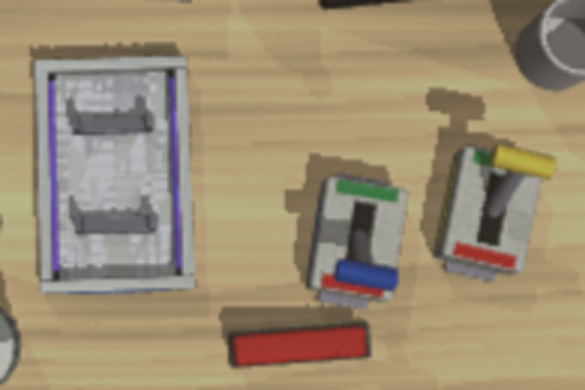

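The blue handle now lies on the red end at crop (367,275), measured at (0.428,-0.222), which is within 2 mm of the expected off position. Yellow is unmoved. On to the handset.

Call:
{"api": "send_rows", "payload": {
  "series": [
    [0, 0, 0, 0.027, -0.169, 0, 0.9],
    [0, 0, 0, 0.027, -0.169, 0, 0.9],
    [0, 0, 0, 0.027, -0.169, 0, 0.9],
    [0, 0, 0, 0.027, -0.169, 0, 0.9],
    [0, 0, 0, 0.027, -0.169, 0, 0.9],
    [0, 0, 0, 0.027, -0.169, 0, 0.9],
    [0, 0, 0, 0.027, -0.169, 0, 0.9]
  ]
}}

```text
time_s: 4.9
ee_pos: [0.4885, 0.3405, 0.22]
eef_rot: [3.141, 0.0, 0.101]
force: [-0.1, 0.6, 0.5]
grip_width: 0.0894
```

```bash
python3 go.py .4884 .3567 .026 5.7;python3 - <<'E'
from h import *
from station import ctrl
c=ctrl.camera("wrist");np.savez("w1.npz",**c);im=np.ascontiguousarray(c["pixels"][:,:,::-1])
cv2.imwrite("pics/w1.png",im)
P=cloud(c);s=(P[...,2]>.014)&(P[...,2]<.04)&(abs(P[...,0]-.488)<.12)&(abs(P[...,1]-.357)<.06)
n,l,st,_=cv2.connectedComponentsWithStats(s.astype(np.uint8));i=1+np.argmax(st[1:,4])
Q=P[l==i];print(len(Q),np.median(Q[:,2]),cv2.minAreaRect(Q[:,:2].astype(np.float32)))
E
```

```text
t 4.9 pos [0.4885 0.3405 0.22  ] rot [179.99   0.     5.79] q [ 0.55  0.41  1.39 -0.    1.35  2.02] F [-0.14  0.6   0.45] w 0.0894
turn [0.01 0.   0.09] shift [ 0.0016 -0.0161  0.194 ]
5808 0.028425490697998657 ((0.4906638264656067, 0.3610175549983978), (0.15673714876174927, 0.04972205311059952), 6.036262035369873)
```

View pics/w1.png

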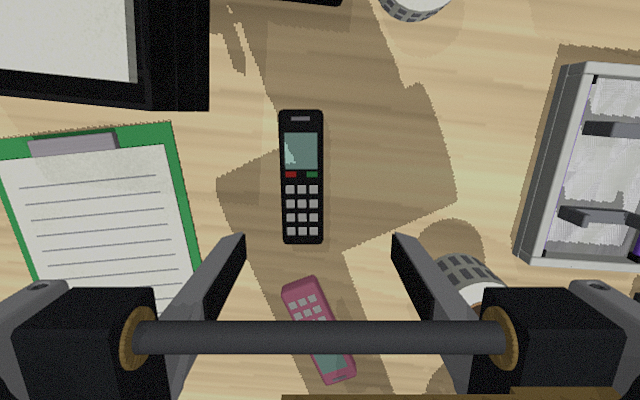

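The wrist view shows the black handset at (301,177) between the fingers, with the pink one clear below it. The wrist and top estimates differ by 4 mm, so I take the mean, and the jaws will centre it. Descending.

Call:
{"api": "send_rows", "payload": {
  "series": [
    [0, 0, 0, 0.003, -0.018, 0.02, 0.9],
    [0, 0, 0, 0.003, -0.018, 0.07, 0.9],
    [0, 0, 0, 0.003, -0.018, 0.115, 0.9],
    [0, 0, 0, 0.003, -0.018, 0.15, 0.9],
    [0, 0, 0, 0.003, -0.018, 0.175, 0.9],
    [0, 0, 0, 0.003, -0.018, 0.188, 0.9],
    [0, 0, 0, 0.003, -0.018, 0.193, 0.9],
    [0, 0, 0, 0.003, -0.018, 0.194, 0.9]
  ],
  "force": 15
}}

```text
time_s: 5.75
ee_pos: [0.4899, 0.3597, 0.0266]
eef_rot: [-3.141, -0.001, 0.102]
force: [0.0, 0.8, 0.9]
grip_width: 0.0892
```

```bash
python3 go.py .4884 .3567 .026 5.7
```

```text
t 5.75 pos [0.4899 0.3597 0.0266] rot [-1.7998e+02 -4.0000e-02  5.8200e+00] q [0.57 0.65 1.51 0.   0.98 2.04] F [0.04 0.77 0.87] w 0.0892
turn [-0.02 -0.04  0.12] shift [-0.0018  0.0029  0.0006]
```

Call:
{"api": "send_rows", "payload": {
  "series": [
    [0, 0, 0, 0, 0, 0, 0.3],
    [0, 0, 0, 0, 0, 0, 0.1],
    [0, 0, 0, 0, 0, 0, -0.1],
    [0, 0, 0, 0, 0, 0, -0.4],
    [0, 0, 0, 0, 0, 0, -0.4],
    [0, 0, 0, 0, 0, 0, -0.4],
    [0, 0, 0, 0, 0, 0, -0.4],
    [0, 0, 0, 0, 0, 0, -0.4]
  ],
  "force": 20
}}

```text
time_s: 6.55
ee_pos: [0.4894, 0.3599, 0.0262]
eef_rot: [-3.142, -0.0, 0.102]
force: [-0.5, -0.1, 3.0]
grip_width: 0.0498
```

Call:
{"api": "send_rows", "payload": {
  "series": [
    [0, 0, 0, 0, 0, -0.01, -0.4],
    [0, 0, 0, 0, 0, -0.03, -0.4],
    [0, 0, 0, 0, 0, -0.05, -0.4],
    [0, 0, 0, 0, 0, -0.075, -0.4],
    [0, 0, 0, 0, 0, -0.1, -0.4],
    [0, 0, 0, 0, 0, -0.12, -0.4],
    [0, 0, 0, 0, 0, -0.12, -0.4]
  ]
}}

```text
time_s: 7.25
ee_pos: [0.4903, 0.3605, 0.1491]
eef_rot: [-3.139, -0.004, 0.102]
force: [0.7, 0.2, -1.6]
grip_width: 0.0497
```

```bash
python3 - <<'E'
from h import *
from station import ctrl
c=ctrl.camera("wrist");im=np.ascontiguousarray(c["pixels"][:,:,::-1]);cv2.imwrite("pics/w2.png",im)
c=ctrl.camera("top");np.savez("top2.npz",**c);cv2.imwrite("pics/t2.png",np.ascontiguousarray(c["pixels"][:,:,::-1]))
P=cloud(c)
c=ctrl.camera("scene");np.savez("scene2.npz",**c)
E
python3 go.py .5315 .006 .147 1.65
```

```text
t 7.4 pos [0.489  0.3596 0.1448] rot [1.7996e+02 9.0000e-02 5.8500e+00] q [ 0.57  0.5   1.44 -0.    1.21  2.04] F [ 0.35 -0.01 -2.5 ] w 0.0498
turn [0.05 0.08 4.2 ] shift [ 0.0063  0.3561 -0.0019]
```

View pics/w2.png

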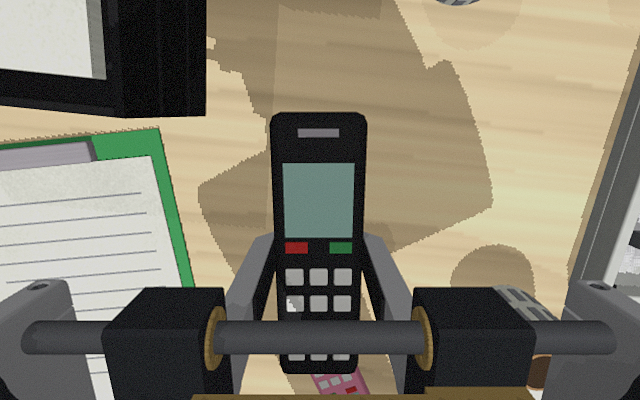

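The handset is held level (width 49.8 mm, white keypad up, front edge at row 112). Next I'll carry it over the steriliser, stopping short first to measure with fresh views.

Call:
{"api": "send_rows", "payload": {
  "series": [
    [0, 0, 1, 0.006, 0.04, 0, -0.4],
    [0, 0, 2, 0.006, 0.08, 0, -0.4],
    [0, 0, 3, 0.006, 0.12, 0, -0.4],
    [0, 0, 4.2, 0.006, 0.15, 0, -0.4],
    [0, 0, 4.2, 0.006, 0.17, 0, -0.4],
    [0, 0, 4.2, 0.006, 0.18, 0, -0.4],
    [0, 0, 4.2, 0.006, 0.18, 0, -0.4]
  ]
}}

```text
time_s: 8.1
ee_pos: [0.5136, 0.1807, 0.1452]
eef_rot: [3.141, 0.001, 0.028]
force: [-0.7, 0.1, -2.8]
grip_width: 0.0498
```

```bash
python3 go.py .5315 .006 .147 1.65
python3 - <<'E'
from h import *
from station import ctrl
c=ctrl.camera("wrist");np.savez("w3.npz",**c);im=np.ascontiguousarray(c["pixels"][:,:,::-1]);cv2.imwrite("pics/w3.png",im)
o=ctrl.get_obs()
P=cloud(c);Z=P[...,2]
# handset
s=(abs(Z-o["ee_pos"][2])<.02)&(abs(P[...,1]-o["ee_pos"][1])<.026)
Q=P[s];print("hs x max",np.percentile(Q[:,0],[98,99.5]),"z",np.median(Q[:,2]),"tcp",o["ee_pos"])
h=[ray(c,[320,v],.1)for v in(0,)]
# steriliser rim
s=(abs(Z-.036)<.006)&(P[...,0]>.4)&(P[...,0]<.67)&(abs(P[...,1])<.1)
n,l,st,_=cv2.connectedComponentsWithStats(s.astype(np.uint8));i=1+np.argmax(st[1:,4])
Q=P[l==i][:,:2].astype(np.float32);print("rim wrist",cv2.minAreaRect(Q),len(Q))
t=load("top2.npz");T=cloud(t)
for nm,A in(("top",T),("wrist",P)):
    s=(A[...,2]>.042)&(A[...,2]<.056)&(abs(A[...,0]-.5315)<.08)&(abs(A[...,1]-.006)<.05)
    n,l,st,_=cv2.connectedComponentsWithStats(s.astype(np.uint8))
    for i in range(1,n):
        if st[i,4]>4: print(nm,st[i],A[l==i].mean(0).round(4))
E
```

```text
t 8.1 pos [0.5136 0.1807 0.1452] rot [1.7998e+02 7.0000e-02 1.5900e+00] q [0.27 0.37 1.63 0.   1.15 1.81] F [-0.72  0.11 -2.76] w 0.0498
turn [ 0.02  0.07 -0.06] shift [ 0.0131  0.1752 -0.0018]
hs x max [0.59161433 0.59339302] z 0.14756257985917728 tcp [0.51356238 0.18156063 0.14539415]
rim wrist ((0.5323412418365479, 0.006533972918987274), (0.22961069643497467, 0.1517314612865448), 1.582438588142395) 13554
top [318 187   3   6  12] [ 0.5836 -0.0285  0.0483]
top [294 188   3   6  15] [0.5805 0.0428 0.0491]
top [320 221   3   6  13] [ 0.4826 -0.0318  0.049 ]
top [295 222   3   6  16] [0.4812 0.0394 0.0489]
wrist [483 122  16  21 285] [0.5816 0.0456 0.0484]
wrist [569 122  22  20 330] [ 0.5838 -0.026   0.0481]
wrist [467 236  15  20 228] [0.4829 0.0427 0.0483]
wrist [546 236  18  20 262] [ 0.4847 -0.0289  0.048 ]
```

View pics/w3.png

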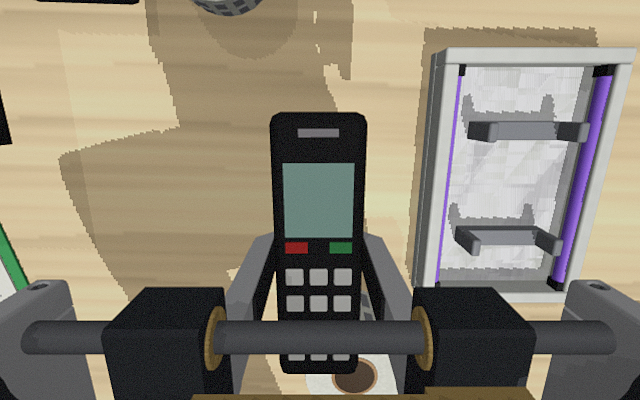

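Ears and rim from both cameras put the cradle at about (0.5325, 0.0068), yaw 1.6°, agreeing within 3 mm. The handset's front edge is 80 mm ahead of the TCP, so it is held at its centre. Moving over the steriliser.

Call:
{"api": "send_rows", "payload": {
  "series": [
    [0, 0, 0, 0.014, 0.04, 0, -0.4],
    [0, 0, 0, 0.014, 0.08, 0, -0.4],
    [0, 0, 0, 0.014, 0.12, 0, -0.4],
    [0, 0, 0, 0.014, 0.15, 0, -0.4],
    [0, 0, 0, 0.014, 0.167, 0, -0.4],
    [0, 0, 0, 0.014, 0.175, 0, -0.4],
    [0, 0, 0, 0.014, 0.175, 0, -0.4],
    [0, 0, 0, 0.014, 0.175, 0, -0.4]
  ]
}}

```text
time_s: 8.95
ee_pos: [0.5328, 0.0081, 0.1458]
eef_rot: [-3.141, 0.0, 0.03]
force: [-0.5, 1.2, -1.1]
grip_width: 0.0497
```

```bash
python3 go.py .5325 .0068 .054 1.6
python3 - <<'E'
from h import *
from station import ctrl
c=ctrl.camera("wrist");im=np.ascontiguousarray(c["pixels"][:,:,::-1]);cv2.imwrite("pics/w4.png",im)
P=cloud(c);Z=P[...,2]
for nm,lo,hi in(("rim",.032,.041),("ears",.044,.056)):
    s=(Z>lo)&(Z<hi)&(abs(P[...,0]-.5325)<.13)&(abs(P[...,1]-.006)<.09)
    n,l,st,_=cv2.connectedComponentsWithStats(s.astype(np.uint8))
    for i in range(1,n):
        if st[i,4]>60: Q=P[l==i];print(nm,st[i],Q.min(0).round(4),Q.max(0).round(4))
E
```

```text
t 8.95 pos [0.5328 0.0081 0.1458] rot [-1.7999e+02  1.0000e-02  1.7100e+00] q [-0.05  0.34  1.66  0.    1.14  1.49] F [-0.52  1.17 -1.13] w 0.0497
turn [-0.01  0.01  0.11] shift [-0.0003  0.0013  0.0918]
rim [ 229   67  186  203 8547] [ 0.4707 -0.07    0.032 ] [0.6491 0.0844 0.0388]
rim [264 302  14  13 150] [0.417  0.0464 0.0321] [0.4292 0.0595 0.0391]
rim [360 303  14  12 143] [ 0.42   -0.0488  0.0324] [ 0.4315 -0.0358  0.0378]
ears [367 140   4  20  75] [ 0.5765 -0.0321  0.0452] [ 0.5916 -0.0285  0.052 ]
```

View pics/w4.png

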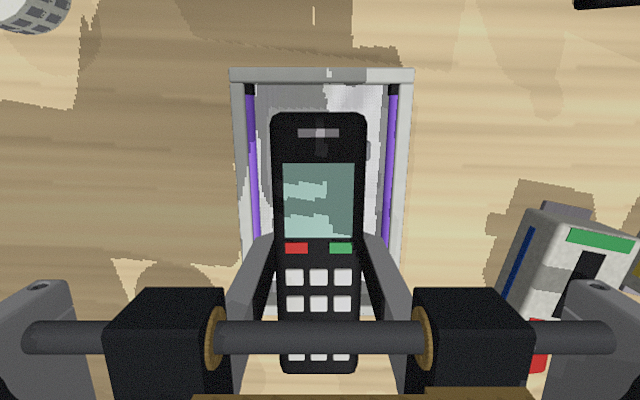

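The rim is symmetric about the handset (edges at columns 232 and 412) and its x end gives 0.534, so alignment is good. Lowering.

Call:
{"api": "send_rows", "payload": {
  "series": [
    [0, 0, 0, 0, 0.001, 0.02, -0.4],
    [0, 0, 0, 0, 0.001, 0.04, -0.4],
    [0, 0, 0, 0, 0.001, 0.058, -0.4],
    [0, 0, 0, 0, 0.001, 0.072, -0.4],
    [0, 0, 0, 0, 0.001, 0.082, -0.4],
    [0, 0, 0, 0, 0.001, 0.087, -0.4],
    [0, 0, 0, 0, 0.001, 0.089, -0.4],
    [0, 0, 0, 0, 0.001, 0.089, -0.4]
  ]
}}

```text
time_s: 9.8
ee_pos: [0.533, 0.0059, 0.0573]
eef_rot: [3.142, -0.001, 0.029]
force: [-0.2, 0.1, -1.8]
grip_width: 0.05
```

```bash
python3 go.py .533 .007 .053 1.6
```

```text
t 9.8 pos [0.533  0.0059 0.0573] rot [ 1.80e+02 -3.00e-02  1.66e+00] q [-0.06  0.46  1.72  0.    0.96  1.48] F [-0.2   0.11 -1.82] w 0.05
turn [ 0.   -0.03  0.06] shift [-0.     -0.0011  0.0043]
```

Call:
{"api": "send_rows", "payload": {
  "series": [
    [0, 0, 0, 0, -0.001, 0.002, -0.4],
    [0, 0, 0, 0, -0.001, 0.003, -0.4],
    [0, 0, 0, 0, -0.001, 0.004, -0.4],
    [0, 0, 0, 0, -0.001, 0.0045, -0.4],
    [0, 0, 0, 0, -0.001, 0.0045, -0.4]
  ]
}}

```text
time_s: 10.3
ee_pos: [0.5328, 0.0069, 0.0525]
eef_rot: [-3.142, 0.0, 0.029]
force: [-0.2, -0.3, -1.1]
grip_width: 0.0499
```

Call:
{"api": "send_rows", "payload": {
  "series": [
    [0, 0, 0, 0, 0, 0, 0.1],
    [0, 0, 0, 0, 0, 0, 0.2],
    [0, 0, 0, 0, 0, 0, 0.4],
    [0, 0, 0, 0, 0, 0, 0.4],
    [0, 0, 0, 0, 0, 0, 0.4],
    [0, 0, 0, 0, 0, 0, 0.4]
  ]
}}

```text
time_s: 10.9
ee_pos: [0.5328, 0.0069, 0.0525]
eef_rot: [-3.142, -0.0, 0.029]
force: [0.2, 0.5, 0.1]
grip_width: 0.0658
```

Call:
{"api": "send_rows", "payload": {
  "series": [
    [0, 0, 0, 0, 0, -0.01, 0.4],
    [0, 0, 0, 0, 0, -0.03, 0.4],
    [0, 0, 0, 0, 0, -0.06, 0.4],
    [0, 0, 0, 0, 0, -0.1, 0.4],
    [0, 0, 0, 0, 0, -0.14, 0.4],
    [0, 0, 0, 0, 0, -0.17, 0.4],
    [0, 0, 0, 0, 0, -0.17, 0.4]
  ]
}}

```text
time_s: 11.6
ee_pos: [0.5341, 0.0069, 0.2275]
eef_rot: [3.141, -0.008, 0.029]
force: [0.8, 0.1, 0.6]
grip_width: 0.0658
```

```bash
python3 - <<'E'
from h import *
from station import ctrl
c=ctrl.camera("wrist");im=np.ascontiguousarray(c["pixels"][:,:,::-1]);cv2.imwrite("pics/w5.png",im)
P=cloud(c);s=(P[...,2]>.045)&(P[...,2]<.065)&(abs(P[...,0]-.533)<.1)&(abs(P[...,1]-.007)<.027)
n,l,st,_=cv2.connectedComponentsWithStats(s.astype(np.uint8));i=1+np.argmax(st[1:,4])
Q=P[l==i];print(len(Q),np.median(Q[:,2]),cv2.minAreaRect(Q[:,:2].astype(np.float32)))
A=np.c_[Q[:,:2],np.ones(len(Q))];print(np.linalg.lstsq(A,Q[:,2],rcond=None)[0])
E
python3 go.py .386 -.216 .222 -10.1
```

```text
6320 0.05445928982789168 ((0.5342564582824707, 0.007512971758842468), (0.15710869431495667, 0.05007123574614525), 1.7122983932495117)
[-0.00293241 -0.00034413  0.05581317]
t 11.65 pos [0.5333 0.0069 0.2248] rot [179.98  -0.23   1.65] q [-0.06  0.26  1.57  0.    1.31  1.49] F [ 0.83 -0.12 -0.48] w 0.066
turn [-1.000e-02 -2.300e-01  1.175e+01] shift [-0.1537  0.2186  0.0023]
```

View pics/w5.png

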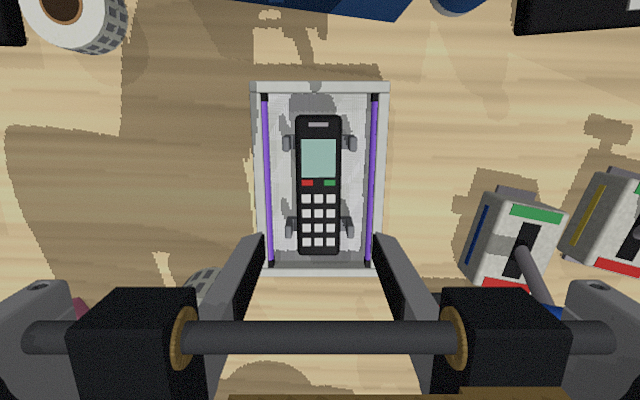

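The handset sits between the ears at (317,185), with its top at 54.5 mm (54 expected), level and within 2 mm of the cradle. Now to the -x side of the blue lever.

Call:
{"api": "send_rows", "payload": {
  "series": [
    [0, 0, 11.7, -0.147, 0.219, 0.002, -1],
    [0, 0, 11.7, -0.147, 0.219, 0.002, -1],
    [0, 0, 11.7, -0.147, 0.219, 0.002, -1],
    [0, 0, 11.7, -0.147, 0.219, 0.002, -1],
    [0, 0, 11.7, -0.147, 0.219, 0.002, -1],
    [0, 0, 11.7, -0.147, 0.219, 0.002, -1],
    [0, 0, 11.7, -0.147, 0.219, 0.002, -1],
    [0, 0, 11.7, -0.147, 0.219, 0.002, -1]
  ]
}}

```text
time_s: 12.45
ee_pos: [0.3921, -0.2158, 0.2199]
eef_rot: [-3.141, 0.001, -0.176]
force: [0.1, 0.6, 0.1]
grip_width: 0.0051
```

```bash
python3 go.py .393 -.2173 .126 -10.1
```

```text
t 12.45 pos [ 0.3921 -0.2158  0.2199] rot [-1.7996e+02  6.0000e-02 -1.0070e+01] q [-0.59  0.07  1.8   0.    1.27  1.16] F [0.12 0.6  0.14] w 0.0051
turn [-0.04  0.06  0.03] shift [0.0012 0.0014 0.0939]
```

Call:
{"api": "send_rows", "payload": {
  "series": [
    [0, 0, 0, 0.001, 0.001, 0.01, -1],
    [0, 0, 0, 0.001, 0.001, 0.04, -1],
    [0, 0, 0, 0.001, 0.001, 0.07, -1],
    [0, 0, 0, 0.001, 0.001, 0.09, -1],
    [0, 0, 0, 0.001, 0.001, 0.094, -1],
    [0, 0, 0, 0.001, 0.001, 0.094, -1]
  ]
}}

```text
time_s: 13.05
ee_pos: [0.3932, -0.2167, 0.126]
eef_rot: [-3.141, 0.001, -0.174]
force: [0.0, 0.1, 0.3]
grip_width: 0.0007
```

Call:
{"api": "send_rows", "payload": {
  "series": [
    [0, 0, 0, 0.014, 0, 0, -1],
    [0, 0, 0, 0.028, 0, 0, -1],
    [0, 0, 0, 0.042, 0, 0, -1],
    [0, 0, 0, 0.056, 0, 0, -1],
    [0, 0, 0, 0.07, 0, 0, -1],
    [0, 0, 0, 0.084, 0, 0, -1],
    [0, 0, 0, 0.093, 0, 0, -1],
    [0, 0, 0, 0.093, 0, 0, -1]
  ]
}}

```text
time_s: 13.85
ee_pos: [0.482, -0.2329, 0.1268]
eef_rot: [-3.141, 0.009, -0.175]
force: [-27.3, 5.1, 14.2]
grip_width: 0.0005
```

Call:
{"api": "send_rows", "payload": {
  "series": [
    [0, 0, 0, -0.015, 0, 0, -1],
    [0, 0, 0, -0.015, 0, -0.03, -1],
    [0, 0, 0, -0.015, 0, -0.07, -1],
    [0, 0, 0, -0.015, 0, -0.1, -1],
    [0, 0, 0, -0.1, 0, -0.12, -1],
    [0, 0, 0, -0.1, 0, -0.12, -1],
    [0, 0, 0, -0.1, 0, -0.12, -1]
  ]
}}

```text
time_s: 14.55
ee_pos: [0.3842, -0.2157, 0.249]
eef_rot: [3.14, -0.004, -0.176]
force: [-0.3, 0.1, 0.3]
grip_width: 0.0005
```

```bash
python3 go.py .37 -.3 .25 -10.1;python3 - <<'E'
from h import *
from station import ctrl
c=ctrl.camera("top");P=cloud(c);im=np.ascontiguousarray(c["pixels"][:,:,::-1])
cv2.imwrite("pics/t6.png",im);cv2.imwrite("pics/s6.png",ctrl.camera("scene")["pixels"][:,:,::-1])
hsv=cv2.cvtColor(im,cv2.COLOR_BGR2HSV)
for nm,lo,hi in[("blue",100,130),("yellow",20,35)]:
    s=(hsv[...,0]>=lo)&(hsv[...,0]<=hi)&(hsv[...,1]>120)&(hsv[...,2]>60)&(P[...,2]>.09);s[:190]=0;s[270:]=0;s[:,:365]=0;s[:,460:]=0
    print(nm,s.sum(),P[s].mean(0))
E
```

```text
t 14.55 pos [ 0.3842 -0.2157  0.249 ] rot [179.9   -0.21 -10.07] q [-0.59  0.03  1.78 -0.    1.33  1.15] F [-0.31  0.05  0.28] w 0.0005
turn [ 0.1  -0.21  0.03] shift [ 0.0007  0.0855 -0.0008]
blue 97 [ 0.50233253 -0.2362004   0.14166114]
yellow 156 [ 0.52841379 -0.36338262  0.14336681]
```

View pics/t6.png

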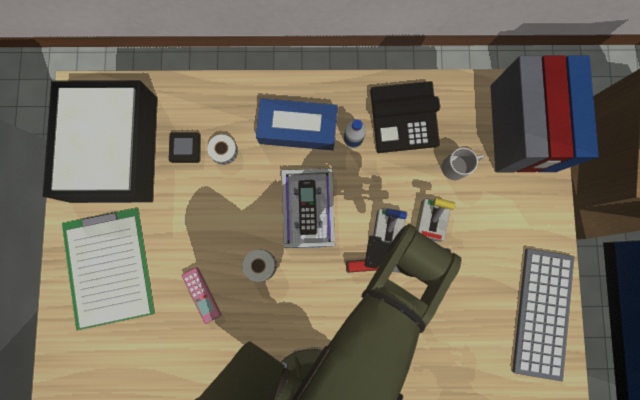

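View pics/s6.png

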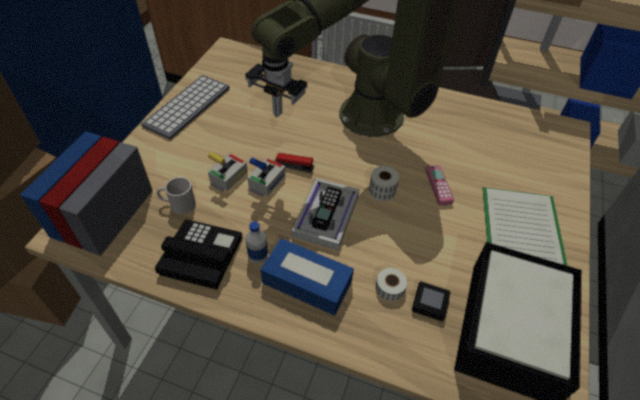

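Both views show the blue handle at the green end at top (395,213) and the handset in the saddles. The depth means shifted by a few mm though, so I'll compare pixel centroids with the first picture.

Run:
```python
from h import *
from station import ctrl
for n in("top","scene"):
    a=load(n+"0.npz")["pixels"];b=ctrl.camera(n)["pixels"]
    for nm,lo,hi,th in[("blue",100,130,120),("yellow",20,35,120)]:
        r=[]
        for p in(a,b):
            h=cv2.cvtColor(np.ascontiguousarray(p),cv2.COLOR_RGB2HSV)
            s=(h[...,0]>=lo)&(h[...,0]<=hi)&(h[...,1]>th)&(h[...,2]>60)
            R=(slice(195,222),slice(380,460)) if n=="top" else (slice(148,168),slice(200,275))
            m=np.zeros_like(s);m[R]=s[R]
            k,l,st,ce=cv2.connectedComponentsWithStats(m.astype(np.uint8));i=1+np.argmax(st[1:,4]);r.append((ce[i].round(1).tolist(),int(st[i,4])))
        print(n,nm,r)
    d=np.abs(a.astype(int)-b).max(2)
print(ctrl.get_obs()["force"])
```

```text
top blue [([395.6, 213.5], 125), ([396.8, 213.2], 97)]
top yellow [([443.8, 203.4], 156), ([443.8, 203.4], 156)]
scene blue [([257.2, 162.6], 83), ([257.3, 163.0], 64)]
scene yellow [([215.8, 157.3], 111), ([215.6, 157.3], 102)]
[-0.07923686 -0.09272012  0.19055713]
```

```bash
python3 -c "
from station import ctrl
print(ctrl.hand_in())"
```

```text
the job is handed in; nothing more can be done
None
```

I switched the blue lever off, laid the black handset keypad up in the saddles and let go. I then pushed the blue lever back on to its stop, backed the arm clear and handed in at about 14.7 s of the 64 s allowed. No verdict was reported.

**Last checks:**
- **Handset:** its top measured 54.5 mm (54 mm expected). It was level, within about 2 mm of the cradle point and within 0.2° of its axis. I measured this with the wrist camera right after releasing; the final pictures still show it in place.
- **Blue lever:** its handle was within about 1 px of its starting "on" position in both cameras. The wrist felt about 28 N (limit 120 N) as the lever met its stop.
- **Yellow lever:** its handle had not moved in either view.
- **Bystanders:** the final pictures show none of them shifted; I judged this by eye, not by measurement.

**Where measurements disagreed:**
- The top and wrist cameras differed by about 4–5 mm on where the handset first lay, so I used the mean.
- Their estimates of the cradle point differed by up to 3 mm.
- In the final top view, the mean depth heights of both handles read about 13–15 mm too high. The blue handle's colour mask was also smaller than at the start, probably because of the arm's shadow. I relied on the pixel centroids instead.

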